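Sink the bench dog in the way and push the rail home to the planing stop

ROBOT

A 7-joint arm with a two-finger parallel gripper is mounted at the origin on the work surface; the furniture and walls round the work are solid. World frame = base frame: x ahead of the robot, y to its left, z up, the work surface at z = 0. Lengths are in mm, angles in rad, forces in N, time in s.
With the tool pointing down it reaches from about 400 to 900 mm from the base axis. Payload 5.6 kg.
Tool frame: the origin (TCP) lies on the centre line of the jaws, within the pads' length; the fingertips stand 8 mm ahead of it and the grasp point (between the pads) lies 11 mm behind it; y points along the fingers, z is the direction in which the jaws open and shut, and the axes are right-handed (so a half turn about y gives the same grasp; the last joint's range is limited). The gripper opens to 92 mm and grips with 3 to 60 N. Pads are 20 mm wide; open, the fingers measure 128 mm over their backs; the gripper's body (75 mm by 189 mm) begins 69 mm behind the grasp point.
Start: joints at [1.078, 0.468, -0.012, 1.603, 0.006, 1.071, -0.056], TCP at [282.572, -585.373, 222.592] pointing down, gripper open.
Joint ranges: [-2.53, 2.53], [-0.31, 2.02], [-1.57, 1.55], [0.28, 2.44], [-1.29, 4.43], [0.15, 1.84], [-2.92, 2.92]. Speed limits (rad/s): [2.57, 2.57, 3.14, 3.14, 3.14, 3.14, 3.14].

INTERFACE

Orientations are given as a 3x3 rotation matrix whose columns are the frame's x, y, z axes.
In Python, from bench import sensors, optics, ticket gives the robot as it stands. The module is installed in compiled form; this text tells all that it offers.
- The arm moves only by the tool drive_tool, never from a script. Its argument "commands" is a list of rows, each an object of numbers: "ax", "ay", "az": the turn, a rotation vector about the world's x, y, z in degrees; "dx", "dy", "dz": the shift along the world's x, y, z in m; "fingers": the opening, from 0 (shut) to 1 (fully open). In form: [{"ax": .., "ay": .., "az": .., "dx": .., "dy": .., "dz": .., "fingers": ..}, ...]. A call has 1 to 5 rows; each row shifts and turns the commanded pose from where the row before left it; what a row does not reach is not made up. A row lasts 1/8 s, in which the tool goes at most 62.5 mm and 10.7 degrees, less where a joint would pass 70% of its speed; a pose out of reach is approached as far as the arm can. A call is refused whole if a number of a shift passes 0.0625 or a number of a turn 10.7, either way. A call with a gripper value outside its range is refused whole. The fingers move at their own pace and stop on an object; the grip force is fixed at half the most. Time passes only in rows, so rows that do not move let the fingers close. It gives the time, the measured TCP pose, the force and the opening at its end, in the units of the state.
- sensors.sense(): the state, without advancing time (a new reading comes with each control period).
- optics.capture(name): name is "scene" or "top" or "wrist"; returns a dict with "frame" (480x640x3 uint8, blue, green, red), "fx", "fy", "cx", "cy" (pixels), "world_to_cam" (4x4, takes a point from world to camera coordinates). Camera axes: x right, y up, looking along -z (the intrinsics and any distortion apply to the point x, -y, -z); pixel columns grow to the right and rows downward; lengths in mm; the calibration is good to about 2 mm. A picture is of the moment at which its call begins. There is no depth.
- ticket.finish_job(): hands the job in, once; it reports no verdict.
The state is a dict: "time_s": time; "joints": joint angles; "qvel": joint speeds; "effort": joint torques, N m; "ee_pos": TCP position; "eef_rot": TCP orientation; "wrist_force": force on the tool from outside, world axes, zero at the start; "ft_torque": the same for the moment, N m; "gripper_width": opening from 0.0 (shut) to 1.0 (fully open).
Only numpy, scipy, OpenCV 4.12 (cv2) and the standard library are available. Lean on these libraries where they do the work, as an engineer would, in place of code of your own. Each camera call takes 0.05 s, during which the arm holds its last target.

TASK

The long thin rail on the planing board hangs over the near edge and is kept from the end stop by the raised bench dog in front of it: with the fingertips press that one dog down flush with the board, then push the rail by its near end, over the sunk dog, until its far end sits square against the end stop, and draw back clear. Press lightly, do not pinch or lift anything, and leave the other two dogs raised and the two shorter pieces, the plane and the marking gauge where they are.

Things in the scene. Friction and masses are not known exactly. Their poses are not given: they have to be found in the camera images.
- planing_board: brown wooden board, fixed, 275 mm (its x, away from the robot) by 240 mm (its y), flat top 50 mm above the bench; origin: centre of its underside. A dark end stop strip 30 mm wide and 12 mm high runs across its far end. Three like metal bench dogs stand in a row across it (x = 22.5 mm; y = 75, 0, -75 mm), one ahead of each piece of wood. It may be turned a little
- stop_face (a point): middle of the near face of the end stop, at the height of the board's top; 102.5 mm from the board's centre along its x. This face is parallel to the board's y
- dog_left (a joint): how far the left (board's +y) bench dog is pressed down, m: 0 = standing 14 mm proud of the board, 0.014 = head flush with the board's top, end of travel 0.0145
- dog_left_top (a point): middle of the flat head of the left (board's +y) bench dog (moves with it): a plain metal pin, 20 mm diameter, upright in the board; it slides down against about 4 N of steady friction and stays where it is left
- dog_middle (a joint): how far the middle bench dog is pressed down, m: 0 = standing 14 mm proud of the board, 0.014 = head flush with the board's top, end of travel 0.0145
- dog_middle_top (a point): middle of the flat head of the middle bench dog (moves with it): a plain metal pin, 20 mm diameter, upright in the board; it slides down against about 4 N of steady friction and stays where it is left
- dog_right (a joint): how far the right (board's -y) bench dog is pressed down, m: 0 = standing 14 mm proud of the board, 0.014 = head flush with the board's top, end of travel 0.0145
- dog_right_top (a point): middle of the flat head of the right (board's -y) bench dog (moves with it): a plain metal pin, 20 mm diameter, upright in the board; it slides down against about 4 N of steady friction and stays where it is left
- rail_centre (a point): centre of the rail: the longest and thinnest piece, a dark reddish stick 170 mm long (its y axis), 30 mm wide (its x), 20 mm high, about 0.1 kg; it lies loose on the board in line with one of the dogs, pointing at the end stop, with its near end sticking out over the board's near edge
- flat_piece_centre (a point): centre of the flat shorter piece of wood, 120 x 45 x 22 mm (long axis its y), loose on the board in another lane
- stub_centre (a point): centre of the short thick piece of wood, 85 x 40 x 30 mm (long axis its y), loose on the board in the remaining lane
- plane: small green block plane, 174 x 48 x 54 mm, standing on the bench to the right; origin at the centre of its underside
- gauge: wooden marking gauge, 209 x 60 x 71 mm, lying on the bench to the left; origin at the centre of its underside

How it is judged:
By the outcome, as a careful person would: the job done as asked, in the order asked, and still so for the second after the job is handed in, with the robot touching nothing.
It also fails if it takes over 48 s, if anything falls off the work surface, if the arm or the gripper's body presses on something with over 40 N, if the wrist force passes 120 N, or if a joint passes its speed limit or range.

## Working session

There is one attempt and no reset: what is moved stays moved. The work goes in short steps, Python scripts to look and compute and a tool call to move; the robot and the scene stay as the last step left them, time stands still between calls to the robot, and variables do not carry over. Pictures are saved under pics/ and viewed, and the job is handed in when it is done.

Besides the shell and the picture viewer there is one more tool, called after "Emit:" by a JSON object that holds its "name" and its "arguments". drive_tool: Moves the arm, as the interface text tells. Its arguments: {"type":"object","properties":{"commands":{"type":"array","items":{"type":"object","properties":{"ax":{"type":"number"},"ay":{"type":"number"},"az":{"type":"number"},"dx":{"type":"number"},"dy":{"type":"number"},"dz":{"type":"number"},"fingers":{"type":"number"}}}}},"required":["commands"]}

```bash
mkdir -p pics; cat > h.py <<'E'
from bench import sensors, optics, ticket
import numpy as np, cv2, pickle
def cap(n,f):
    c=optics.capture(n); pickle.dump(c,open(f'pics/{f}.pkl','wb')); cv2.imwrite(f'pics/{f}.png',c['frame']); return c
def load(f): return pickle.load(open(f'pics/{f}.pkl','rb'))
def ray(c,u,v,z):
    M=np.array(c['world_to_cam']); R=M[:3,:3]; t=M[:3,3]
    d=R.T@np.array([(u-c['cx'])/c['fx'],-(v-c['cy'])/c['fy'],-1]); o=-R.T@t
    return o+d*(z-o[2])/d[2]
def proj(c,p):
    M=np.array(c['world_to_cam']); q=M[:3,:3]@np.array(p)+M[:3,3]
    return c['cx']+c['fx']*q[0]/-q[2], c['cy']-c['fy']*q[1]/-q[2]
def crop(f,x0,y0,x1,y1,s):
    im=cv2.imread(f'pics/{f}.png')[y0:y1,x0:x1]; cv2.imwrite(f'pics/{f}_c{x0}_{y0}.png',cv2.resize(im,None,fx=s,fy=s,interpolation=cv2.INTER_CUBIC))
E
python3 - <<'E'
from h import *
s=sensors.sense(); print(s['time_s'],s['ee_pos'],s['eef_rot'],s['wrist_force'])
for n in('scene','top'):
    c=cap(n,n+'0'); print(n,c['fx'],np.array(c['world_to_cam']).round(3).tolist(),c.keys())
E
```

```text
0.0 [ 282.2874366  -584.8495431   221.62686939] [[-9.00592578e-01 -8.78509890e-04  4.34663361e-01]
 [-4.34664238e-01  1.59132305e-03 -9.00591177e-01]
 [ 9.94884282e-05 -9.99998348e-01 -1.81499056e-03]] [ 0.06501638 -0.25413401 -0.13243247]
scene 482.2410847477952 [[-0.697, -0.717, 0.001, 424.766], [0.425, -0.412, 0.806, -331.508], [-0.578, 0.562, 0.592, -810.461], [0.0, 0.0, 0.0, 1.0]] dict_keys(['frame', 'fx', 'fy', 'cx', 'cy', 'world_to_cam'])
top 479.3543890598679 [[-0.008, -1.0, 0.008, -36.656], [0.997, -0.007, 0.082, -653.738], [-0.082, 0.008, 0.997, -1303.19], [0.0, 0.0, 0.0, 1.0]] dict_keys(['frame', 'fx', 'fy', 'cx', 'cy', 'world_to_cam'])
```

View pics/scene0.png

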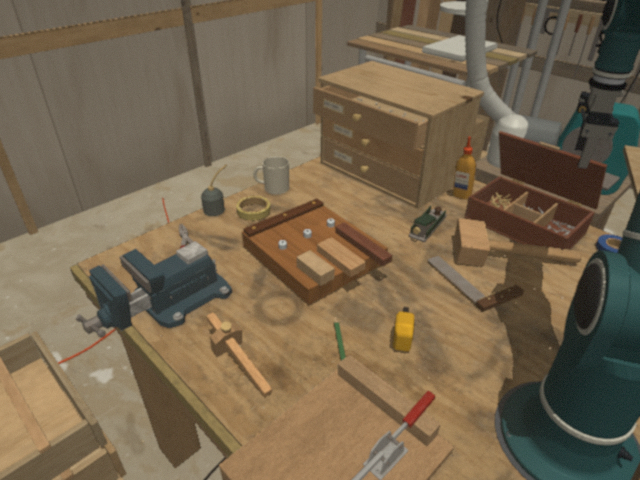

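View pics/top0.png

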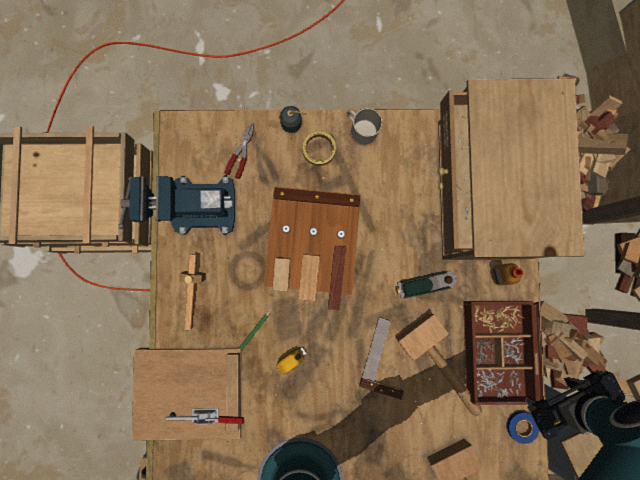

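The rail is in the right lane, at about (337,278) in the top view. Its dog is at about (341,234). I'll enlarge this area.

```bash
python3 - <<'E'
from h import *
crop('top0',255,180,370,320,5.2)
crop('scene0',230,190,400,310,4.7)
E
```

```text
(no output)
```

View pics/top0_c255_180.png

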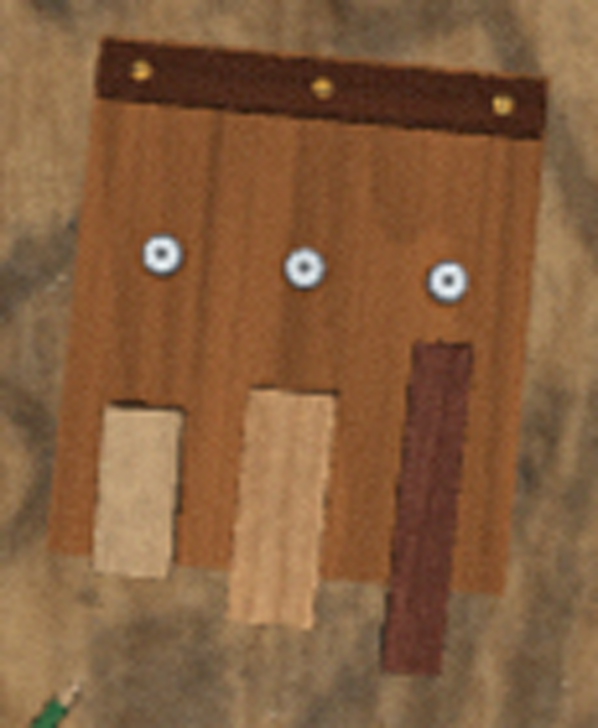

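View pics/scene0_c230_190.png

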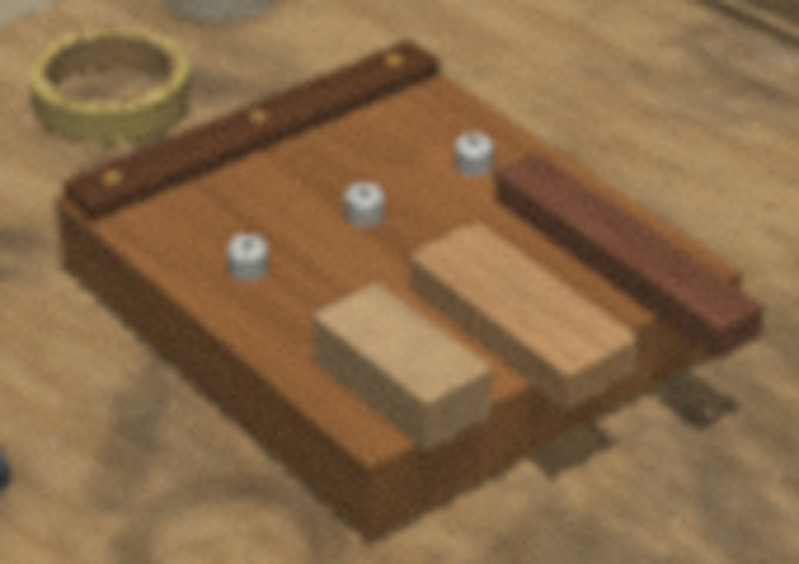

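```bash
python3 - <<'E'
from h import *
c=load('top0'); s=load('scene0')
def T(x,y,z): return ray(c,255+(x+.5)/5.2-.5,180+(y+.5)/5.2-.5,z)
def S(x,y,z): return ray(s,230+(x+.5)/4.7-.5,190+(y+.5)/4.7-.5,z)
P={k:T(*v) for k,v in dict(dl=(162,255,64),dm=(304,268,64),dr=(448,281,64),rfl=(414,342,70),rfr=(472,346,70),rnl=(383,670,70),rnr=(440,675,70),bnl=(48,552,50),bnr=(504,595,50),s1=(95,98,62),s2=(545,138,62)).items()}
for k,v in P.items(): print(k,v.round(1))
print('scene',[S(*a).round(1) for a in((249,244,64),(364,193,64),(475,142,64),(530,155,70),(762,308,70),(723,338,70),(498,180,70))])
ang=lambda a,b:np.degrees(np.arctan2((b-a)[1],(b-a)[0]))
print('dogs',ang(P['dr'],P['dl'])-90,np.linalg.norm(P['dr']-P['dl']))
print('stop',ang(P['s2'],P['s1'])-90,np.linalg.norm(P['s1']-P['s2']))
f=(P['rfl']+P['rfr'])/2;n=(P['rnl']+P['rnr'])/2
print('rail',f,n,ang(n,f),np.linalg.norm(f-n))
print('near edge',ang(P['bnr'],P['bnl'])-90)
E
```

```text
dl [682.7  34.   64. ]
dm [675.4 -39.7  64. ]
dr [ 668.  -114.5   64. ]
rfl [636.  -96.2  70. ]
rfr [ 633.7 -126.1   70. ]
rnl [468.2 -78.4  70. ]
rnr [ 465.5 -107.5   70. ]
bnl [529.4  94.4  50. ]
bnr [ 505.2 -142.5   50. ]
s1 [765.7  68.8  62. ]
s2 [ 743.  -166.4   62. ]
scene [array([685.2,  31.2,  64. ]), array([677.3, -41.8,  64. ]), array([ 670.4, -118. ,   64. ]), array([ 635.2, -123.6,   70. ]), array([ 466.4, -107.8,   70. ]), array([464.7, -76.1,  70. ]), array([630.8, -94.5,  70. ])]
dogs -5.641572424531404 149.21796097502477
stop -5.52521349655575 236.2901075908935
rail [ 634.83229024 -111.12900571   70.        ] [466.85151885 -92.92564758  70.        ] -6.184764552256196 168.96420273033073
near edge -5.833879397126765
```

The board yaw is about -5.7°, the right dog is at about (669,-116,64), and the rail needs about 114 mm of travel. I'll raise the arm, shut the fingers and turn the tool to match the board.

Emit:
{"name": "drive_tool", "arguments": {"commands": [{"dz": 0.05, "fingers": 0}, {"dz": 0.05, "fingers": 0}, {"dx": 0.02, "dy": 0.02, "dz": 0.03, "az": -6.3, "fingers": 0}, {"dx": 0.03, "dy": 0.035, "az": -6.3, "fingers": 0}, {"dx": 0.03, "dy": 0.035, "az": -6.3, "fingers": 0}]}}

```text
schema error: expected keys ax, ay, az, dx, dy, dz, fingers
```

Emit:
{"name": "drive_tool", "arguments": {"commands": [{"dx": 0.03, "dy": 0.04, "az": -6.3, "fingers": 0}, {"dx": 0.03, "dy": 0.04, "az": -6.3, "fingers": 0}, {"dx": 0.035, "dy": 0.04, "fingers": 0}, {"dx": 0.035, "dy": 0.04, "fingers": 0}, {"dx": 0.035, "dy": 0.04, "fingers": 0}]}}

```text
schema error: expected keys ax, ay, az, dx, dy, dz, fingers
```

All seven keys are needed in each row.

Emit:
{"name": "drive_tool", "arguments": {"commands": [{"ax": 0, "ay": 0, "az": 0, "dx": 0, "dy": 0, "dz": 0.05, "fingers": 0}, {"ax": 0, "ay": 0, "az": 0, "dx": 0, "dy": 0, "dz": 0.05, "fingers": 0}, {"ax": 0, "ay": 0, "az": -6.3, "dx": 0.02, "dy": 0.02, "dz": 0.03, "fingers": 0}, {"ax": 0, "ay": 0, "az": -6.3, "dx": 0.03, "dy": 0.035, "dz": 0, "fingers": 0}, {"ax": 0, "ay": 0, "az": -6.3, "dx": 0.03, "dy": 0.035, "dz": 0, "fingers": 0}]}}

```text
time_s: 0.72
ee_pos: [363.1, -494.4, 352.6]
eef_rot: [[-0.993, 0.0, 0.115], [-0.115, -0.0, -0.993], [-0.0, -1.0, 0.0]]
wrist_force: [0.5, -0.3, -0.5]
gripper_width: 0.477
```

Emit:
{"name": "drive_tool", "arguments": {"commands": [{"ax": 0, "ay": 0, "az": -6.3, "dx": 0.037, "dy": 0.045, "dz": 0, "fingers": 0}, {"ax": 0, "ay": 0, "az": -6, "dx": 0.037, "dy": 0.045, "dz": 0, "fingers": 0}, {"ax": 0, "ay": 0, "az": 0, "dx": 0.037, "dy": 0.045, "dz": 0, "fingers": 0}, {"ax": 0, "ay": 0, "az": 0, "dx": 0.037, "dy": 0.045, "dz": 0, "fingers": 0}, {"ax": 0, "ay": 0, "az": 0, "dx": 0.037, "dy": 0.045, "dz": 0, "fingers": 0}]}}

```text
time_s: 1.35
ee_pos: [548.3, -268.8, 352.3]
eef_rot: [[-0.995, -0.0, -0.095], [0.095, 0.0, -0.995], [0.0, -1.0, -0.0]]
wrist_force: [0.2, -0.6, -0.4]
gripper_width: 0.005
```

Emit:
{"name": "drive_tool", "arguments": {"commands": [{"ax": 0, "ay": 0, "az": 0, "dx": 0.037, "dy": 0.045, "dz": -0.03, "fingers": 0}, {"ax": 0, "ay": 0, "az": 0, "dx": 0.037, "dy": 0.045, "dz": -0.05, "fingers": 0}, {"ax": 0, "ay": 0, "az": 0, "dx": 0.037, "dy": 0.045, "dz": -0.05, "fingers": 0}, {"ax": 0, "ay": 0, "az": 0, "dx": 0.012, "dy": 0.018, "dz": -0.05, "fingers": 0}, {"ax": 0, "ay": 0, "az": 0, "dx": 0, "dy": 0, "dz": -0.04, "fingers": 0}]}}

```text
time_s: 1.98
ee_pos: [655.2, -132.8, 149.7]
eef_rot: [[-0.996, -0.002, -0.09], [0.09, 0.002, -0.996], [0.002, -1.0, -0.002]]
wrist_force: [-0.5, -0.2, -0.2]
gripper_width: 0.005
```

Emit:
{"name": "drive_tool", "arguments": {"commands": [{"ax": 0, "ay": 0, "az": 0, "dx": 0, "dy": 0, "dz": 0, "fingers": 0}, {"ax": 0, "ay": 0, "az": 0, "dx": 0, "dy": 0, "dz": 0, "fingers": 0}]}}

```text
time_s: 2.22
ee_pos: [655.9, -136.9, 154.1]
eef_rot: [[-0.995, 0.002, -0.095], [0.095, -0.001, -0.995], [-0.002, -1.0, 0.0]]
wrist_force: [0.0, 0.3, 0.4]
gripper_width: 0.004
```

```bash
python3 - <<'E'
from h import *
print(sensors.sense()['ee_pos'])
cap('top','top1');cap('scene','scene1');cap('wrist','wrist1')
crop('top1',255,180,370,320,4.2);crop('scene1',230,110,400,300,3.1)
a=cv2.imread('pics/top1_c255_180.png');b=cv2.imread('pics/scene1_c230_110.png')
h=588
a=a[:h];b=b[:h];H=max(len(a),len(b))
o=np.zeros((H,800,3),np.uint8);o[:len(a),:min(400,a.shape[1])]=a[:,:400];o[:len(b),400:400+min(400,b.shape[1])]=b[:,:400];cv2.imwrite('pics/m1.png',o)
E
```

```text
[ 655.9231533  -136.85535714  154.07974181]
```

View pics/wrist1.png

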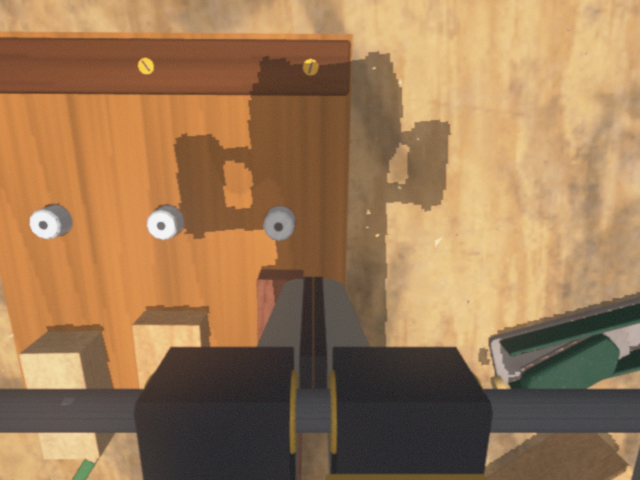

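View pics/scene1_c230_110.png

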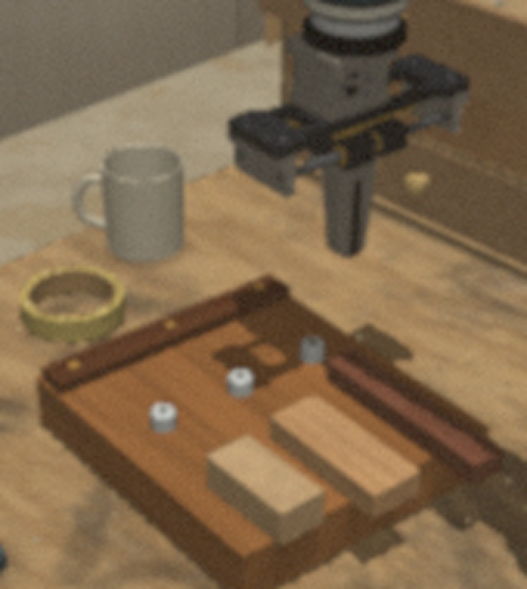

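The wrist view shows the right dog's head at (279,222), the middle at (164,222), the left at (46,222), and the rail's far end at row ~272. I'll check these against the other cameras.

```bash
python3 - <<'E'
from h import *
c=load('wrist1')
for u,v,z in((277,223,64),(162,223,64),(43,223,64),(260,272,70),(303,272,70),(351,94,62)): print(ray(c,u,v,z).round(1))
print(proj(c,[655.9,-136.9,146]))
E
```

```text
[ 671.6 -115.6   64. ]
[678.6 -42.5  64. ]
[685.9  33.2  64. ]
[ 641.7 -101.5   70. ]
[ 639.1 -129.1   70. ]
[ 745.1 -168.3   62. ]
(np.float64(312.4537074008087), np.float64(295.6125286750683))
```

Emit:
{"name": "drive_tool", "arguments": {"commands": [{"ax": 0, "ay": 0, "az": 0, "dx": 0.0165, "dy": 0.021, "dz": 0, "fingers": 0}, {"ax": 0, "ay": 0, "az": 0, "dx": 0, "dy": 0, "dz": -0.03, "fingers": 0}, {"ax": 0, "ay": 0, "az": 0, "dx": 0, "dy": 0, "dz": -0.03, "fingers": 0}, {"ax": 0, "ay": 0, "az": 0, "dx": 0, "dy": 0, "dz": -0.016, "fingers": 0}, {"ax": 0, "ay": 0, "az": 0, "dx": 0, "dy": 0, "dz": 0, "fingers": 0}]}}

```text
time_s: 3.0
ee_pos: [671.6, -114.1, 75.7]
eef_rot: [[-0.996, -0.002, -0.094], [0.094, 0.001, -0.996], [0.002, -1.0, -0.001]]
wrist_force: [-0.1, -0.3, -0.3]
gripper_width: 0.007
```

```bash
python3 - <<'E'
from h import *
cap('top','top2');cap('scene','scene2');cap('wrist','wrist2')
crop('scene2',250,170,400,300,5)
E
```

```text
(no output)
```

View pics/wrist2.png

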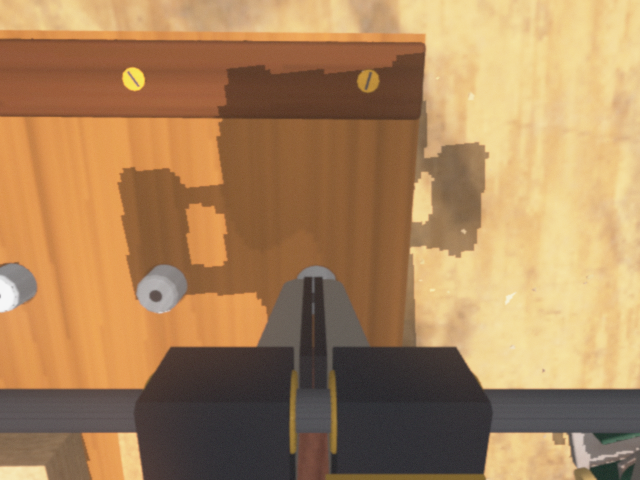

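View pics/scene2_c250_170.png

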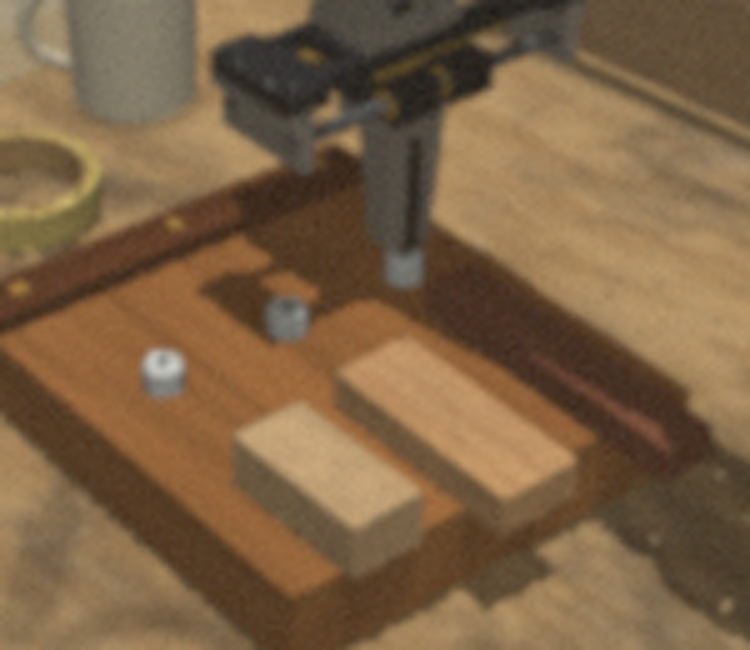

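The fingertips are centred over the dog: its head peeks out symmetrically at (317,275) in the wrist view. I'll press down slowly.

Emit:
{"name": "drive_tool", "arguments": {"commands": [{"ax": 0, "ay": 0, "az": 0, "dx": 0, "dy": -0.001, "dz": -0.003, "fingers": 0}, {"ax": 0, "ay": 0, "az": 0, "dx": 0, "dy": 0, "dz": -0.003, "fingers": 0}, {"ax": 0, "ay": 0, "az": 0, "dx": 0, "dy": 0, "dz": -0.002, "fingers": 0}, {"ax": 0, "ay": 0, "az": 0, "dx": 0, "dy": 0, "dz": 0, "fingers": 0}]}}

```text
time_s: 3.65
ee_pos: [672.1, -116.6, 69.0]
eef_rot: [[-0.995, 0.001, -0.095], [0.095, -0.0, -0.995], [-0.001, -1.0, 0.0]]
wrist_force: [1.5, -1.1, 3.9]
gripper_width: 0.008
```

Emit:
{"name": "drive_tool", "arguments": {"commands": [{"ax": 0, "ay": 0, "az": 0, "dx": 0, "dy": 0, "dz": -0.002, "fingers": 0}, {"ax": 0, "ay": 0, "az": 0, "dx": 0, "dy": 0, "dz": -0.002, "fingers": 0}, {"ax": 0, "ay": 0, "az": 0, "dx": 0, "dy": 0, "dz": -0.002, "fingers": 0}, {"ax": 0, "ay": 0, "az": 0, "dx": 0, "dy": 0, "dz": 0, "fingers": 0}]}}

```text
time_s: 4.15
ee_pos: [671.8, -116.3, 62.4]
eef_rot: [[-0.996, 0.0, -0.095], [0.095, -0.0, -0.996], [-0.0, -1.0, 0.0]]
wrist_force: [1.1, -1.5, 3.5]
gripper_width: 0.003
```

Emit:
{"name": "drive_tool", "arguments": {"commands": [{"ax": 0, "ay": 0, "az": 0, "dx": 0, "dy": 0, "dz": -0.002, "fingers": 0}, {"ax": 0, "ay": 0, "az": 0, "dx": 0, "dy": 0, "dz": -0.001, "fingers": 0}, {"ax": 0, "ay": 0, "az": 0, "dx": 0, "dy": 0, "dz": 0, "fingers": 0}]}}

```text
time_s: 4.53
ee_pos: [671.6, -116.2, 59.4]
eef_rot: [[-0.996, -0.0, -0.095], [0.095, 0.0, -0.996], [0.0, -1.0, -0.0]]
wrist_force: [1.8, -1.3, 2.3]
gripper_width: 0.004
```

Emit:
{"name": "drive_tool", "arguments": {"commands": [{"ax": 0, "ay": 0, "az": 0, "dx": 0, "dy": 0, "dz": -0.001, "fingers": 0}, {"ax": 0, "ay": 0, "az": 0, "dx": 0, "dy": 0, "dz": 0, "fingers": 0}]}}

```text
time_s: 4.78
ee_pos: [671.6, -116.1, 58.5]
eef_rot: [[-0.996, -0.0, -0.095], [0.095, 0.0, -0.996], [0.0, -1.0, -0.0]]
wrist_force: [2.2, -1.1, 3.2]
gripper_width: 0.003
```

Emit:
{"name": "drive_tool", "arguments": {"commands": [{"ax": 0, "ay": 0, "az": 0, "dx": 0, "dy": 0, "dz": -0.0007, "fingers": 0}, {"ax": 0, "ay": 0, "az": 0, "dx": 0, "dy": 0, "dz": 0, "fingers": 0}]}}

```text
time_s: 5.03
ee_pos: [671.6, -116.2, 58.4]
eef_rot: [[-0.996, -0.0, -0.095], [0.095, -0.0, -0.996], [0.0, -1.0, 0.0]]
wrist_force: [0.8, -1.6, 5.5]
gripper_width: 0.006
```

Emit:
{"name": "drive_tool", "arguments": {"commands": [{"ax": 0, "ay": 0, "az": 0, "dx": 0, "dy": 0, "dz": -0.0007, "fingers": 0}, {"ax": 0, "ay": 0, "az": 0, "dx": 0, "dy": 0, "dz": 0, "fingers": 0}]}}

```text
time_s: 5.28
ee_pos: [671.6, -116.2, 58.3]
eef_rot: [[-0.995, -0.0, -0.095], [0.095, -0.0, -0.995], [-0.0, -1.0, 0.0]]
wrist_force: [-1.3, -0.9, 8.8]
gripper_width: 0.002
```

Emit:
{"name": "drive_tool", "arguments": {"commands": [{"ax": 0, "ay": 0, "az": 0, "dx": 0, "dy": 0, "dz": -0.0007, "fingers": 0}, {"ax": 0, "ay": 0, "az": 0, "dx": 0, "dy": 0, "dz": 0, "fingers": 0}]}}

```text
time_s: 5.52
ee_pos: [671.7, -116.1, 58.1]
eef_rot: [[-0.996, 0.0, -0.095], [0.095, -0.0, -0.996], [-0.0, -1.0, 0.0]]
wrist_force: [-2.8, -0.8, 12.7]
gripper_width: 0.006
```

The fingertips have landed on the board: height stalls at ~58.2 while force rises. I'll lift and check.

Emit:
{"name": "drive_tool", "arguments": {"commands": [{"ax": 0, "ay": 0, "az": 0, "dx": 0, "dy": 0, "dz": 0.03, "fingers": 0}, {"ax": 0, "ay": 0, "az": 0, "dx": 0, "dy": 0, "dz": 0.045, "fingers": 0}, {"ax": 0, "ay": 0, "az": 0, "dx": -0.05, "dy": 0.005, "dz": 0, "fingers": 0}, {"ax": 0, "ay": 0, "az": 0, "dx": -0.05, "dy": 0.005, "dz": 0, "fingers": 0}, {"ax": 0, "ay": 0, "az": 0, "dx": 0, "dy": 0, "dz": 0, "fingers": 0}]}}

```text
time_s: 6.15
ee_pos: [566.4, -105.2, 130.2]
eef_rot: [[-0.996, -0.007, -0.094], [0.094, 0.001, -0.996], [0.007, -1.0, -0.0]]
wrist_force: [0.3, -0.0, 0.4]
gripper_width: 0.004
```

```bash
python3 - <<'E'
from h import *
cap('scene','scene3');cap('wrist','wrist3')
crop('scene3',250,170,400,300,5)
E
```

```text
(no output)
```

View pics/wrist3.png

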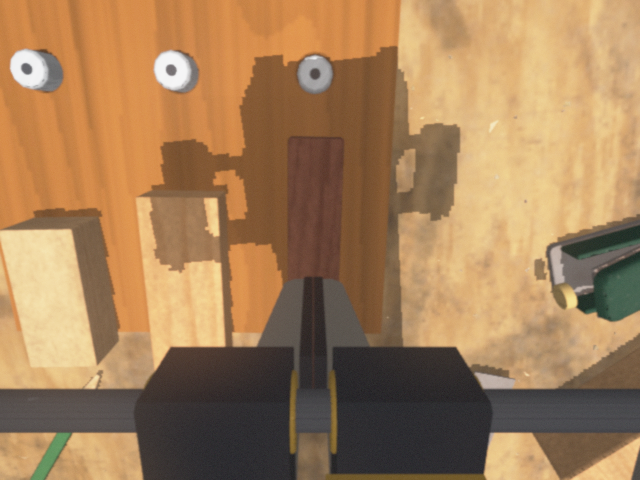

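View pics/scene3_c250_170.png

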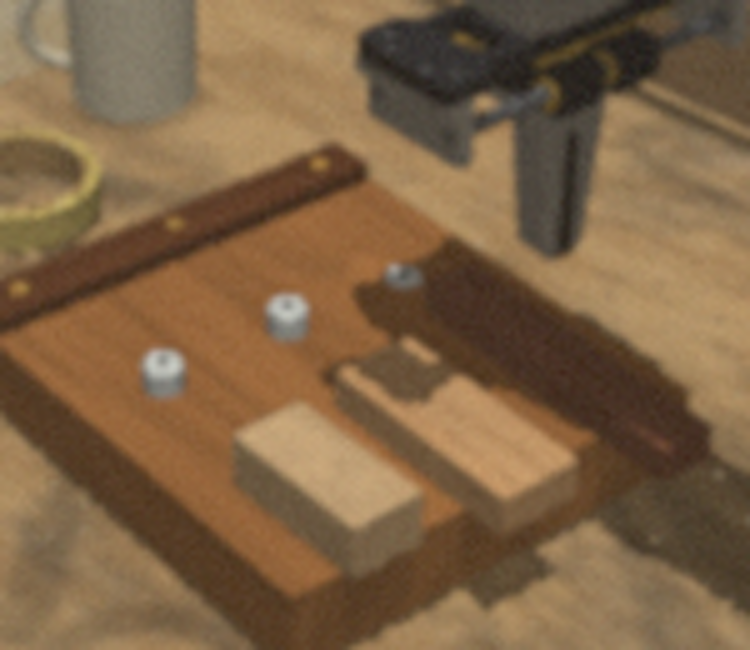

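The dog in the wrist view at (315,73) looks flat, but I'll measure its head height properly.

```bash
python3 - <<'E'
from h import *
c=load('scene3')
crop('scene3',310,205,355,240,16);crop('wrist3',270,30,360,110,7)
# calibrate with the middle & left dogs in scene: px offset. dog xy
for n,xy in(('L',(685,33)),('M',(678,-41.5)),('R',(670.5,-116))):
  print(n,[ (np.round((proj(c,(*xy,z))[0]-250)*5),np.round((proj(c,(*xy,z))[1]-170)*5)) for z in(50,53,57,64)])
E
```

```text
L [(np.float64(161.0), np.float64(383.0)), (np.float64(161.0), np.float64(378.0)), (np.float64(161.0), np.float64(371.0)), (np.float64(160.0), np.float64(359.0))]
M [(np.float64(284.0), np.float64(326.0)), (np.float64(284.0), np.float64(321.0)), (np.float64(284.0), np.float64(315.0)), (np.float64(284.0), np.float64(303.0))]
R [(np.float64(400.0), np.float64(273.0)), (np.float64(400.0), np.float64(268.0)), (np.float64(400.0), np.float64(262.0)), (np.float64(400.0), np.float64(251.0))]
```

View pics/scene3_c310_205.png

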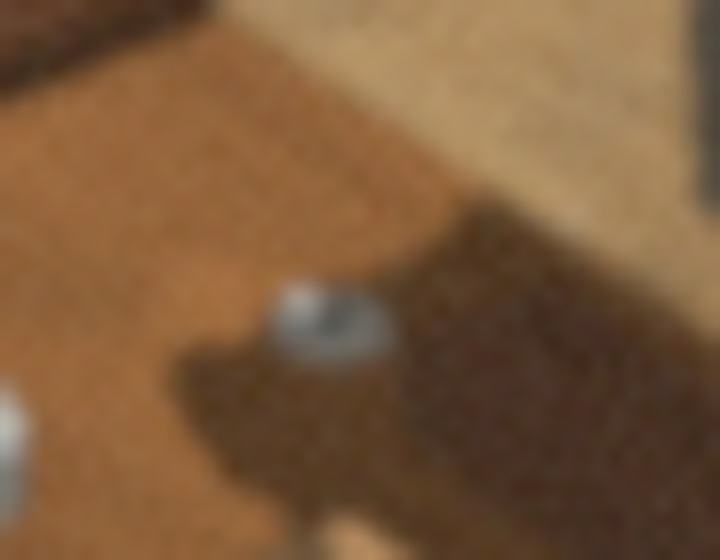

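View pics/wrist3_c270_30.png

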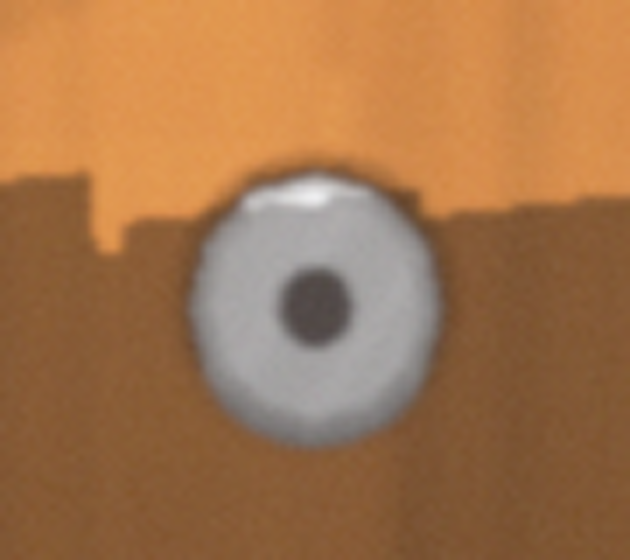

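The right dog's head matches z ≈ 50 (flush) in the scene view, to within about 1 mm. The other two dogs are still raised. Next I'll go behind the rail's near end.

Emit:
{"name": "drive_tool", "arguments": {"commands": [{"ax": 0, "ay": 0, "az": 0, "dx": -0.045, "dy": 0.005, "dz": 0, "fingers": 0}, {"ax": 0, "ay": 0, "az": 0, "dx": -0.045, "dy": 0.005, "dz": 0, "fingers": 0}, {"ax": 0, "ay": 0, "az": 0, "dx": -0.045, "dy": 0.005, "dz": 0, "fingers": 0}, {"ax": 0, "ay": 0, "az": 0, "dx": 0, "dy": 0, "dz": 0, "fingers": 0}]}}

```text
time_s: 6.75
ee_pos: [434.8, -90.8, 131.2]
eef_rot: [[-0.996, -0.002, -0.095], [0.095, 0.0, -0.996], [0.002, -1.0, -0.0]]
wrist_force: [0.9, -1.3, 0.4]
gripper_width: 0.006
```

```bash
python3 - <<'E'
from h import *
print(sensors.sense()['ee_pos'])
c=cap('wrist','wrist4')
E
```

```text
[434.80299569 -90.83572053 131.18145651]
```

View pics/wrist4.png

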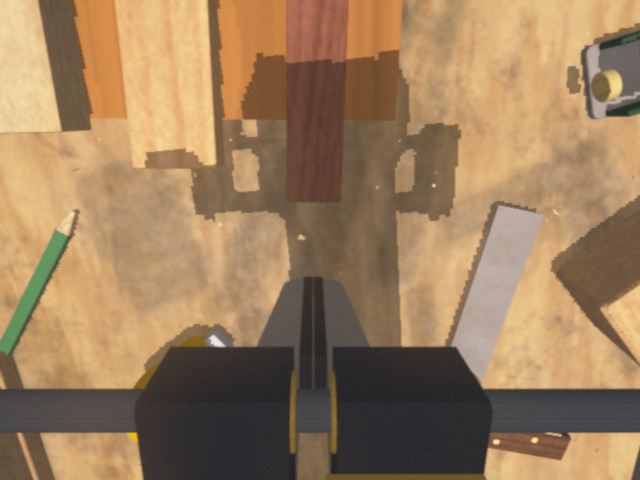

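```bash
python3 - <<'E'
from h import *
c=load('wrist4')
a=[ray(c,*p,70) for p in((287,202),(341,202),(287,5),(348,5))]
for p in a: print(p.round(1))
print(((a[0]+a[1])/2).round(1))
b=[ray(c,*p,50) for p in((90,118),(395,122))];print(b)
E
```

```text
[468.3 -79.7  70. ]
[ 465.4 -109.6   70. ]
[565.7 -90.7  70. ]
[ 562.9 -120.4   70. ]
[466.9 -94.7  70. ]
[array([523.55078408,  28.62238524,  50.        ]), array([ 504.86390905, -144.94450528,   50.        ])]
```

The rail's near end is at (467,-95), in line with the tool. I'll go down behind it.

Emit:
{"name": "drive_tool", "arguments": {"commands": [{"ax": 0, "ay": 0, "az": 0, "dx": 0, "dy": -0.0005, "dz": -0.03, "fingers": 0}, {"ax": 0, "ay": 0, "az": 0, "dx": 0, "dy": 0, "dz": -0.025, "fingers": 0}, {"ax": 0, "ay": 0, "az": 0, "dx": 0, "dy": 0, "dz": -0.012, "fingers": 0}, {"ax": 0, "ay": 0, "az": 0, "dx": 0, "dy": 0, "dz": 0, "fingers": 0}]}}

```text
time_s: 7.3
ee_pos: [437.3, -91.5, 63.8]
eef_rot: [[-0.996, -0.001, -0.094], [0.094, 0.001, -0.996], [0.001, -1.0, -0.0]]
wrist_force: [-0.3, -0.2, 0.5]
gripper_width: 0.003
```

Emit:
{"name": "drive_tool", "arguments": {"commands": [{"ax": 0, "ay": 0, "az": 0, "dx": 0.008, "dy": -0.0008, "dz": 0, "fingers": 0}, {"ax": 0, "ay": 0, "az": 0, "dx": 0.006, "dy": -0.0006, "dz": 0, "fingers": 0}, {"ax": 0, "ay": 0, "az": 0, "dx": 0.006, "dy": -0.0006, "dz": 0, "fingers": 0}, {"ax": 0, "ay": 0, "az": 0, "dx": 0.006, "dy": -0.0006, "dz": 0, "fingers": 0}, {"ax": 0, "ay": 0, "az": 0, "dx": 0, "dy": 0, "dz": 0, "fingers": 0}]}}

```text
time_s: 7.92
ee_pos: [463.2, -94.3, 64.6]
eef_rot: [[-0.996, 0.001, -0.095], [0.095, -0.0, -0.996], [-0.001, -1.0, -0.0]]
wrist_force: [0.4, 0.4, 1.6]
gripper_width: 0.002
```

```bash
python3 - <<'E'
from h import *
c=cap('wrist','wrist5');cap('scene','scene5');crop('scene5',290,190,410,290,6)
E
```

```text
(no output)
```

View pics/wrist5.png

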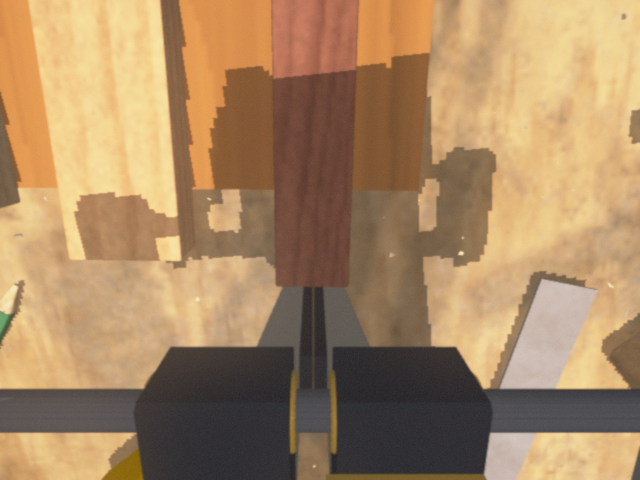

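View pics/scene5_c290_190.png

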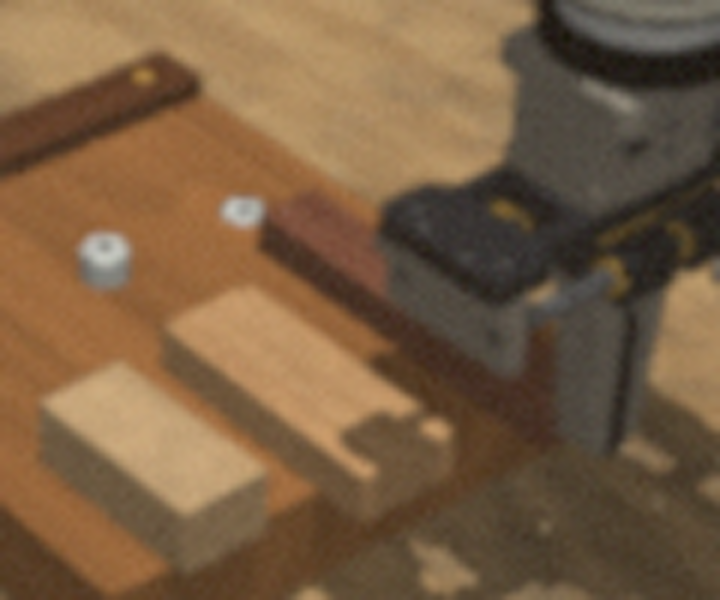

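In full light the right dog is flush at (243,212). The fingertips are centred behind the rail and just touching it. I'll push.

Emit:
{"name": "drive_tool", "arguments": {"commands": [{"ax": 0, "ay": 0, "az": 0, "dx": 0.008, "dy": -0.0008, "dz": 0, "fingers": 0}, {"ax": 0, "ay": 0, "az": 0, "dx": 0.008, "dy": -0.0008, "dz": 0, "fingers": 0}, {"ax": 0, "ay": 0, "az": 0, "dx": 0.008, "dy": -0.0008, "dz": 0, "fingers": 0}, {"ax": 0, "ay": 0, "az": 0, "dx": 0.008, "dy": -0.0008, "dz": 0, "fingers": 0}, {"ax": 0, "ay": 0, "az": 0, "dx": 0.006, "dy": -0.0006, "dz": 0, "fingers": 0}]}}

```text
time_s: 8.65
ee_pos: [501.2, -98.1, 64.4]
eef_rot: [[-0.996, 0.0, -0.095], [0.095, 0.0, -0.996], [-0.0, -1.0, -0.0]]
wrist_force: [-2.2, 0.9, -0.0]
gripper_width: 0.004
```

```bash
python3 - <<'E'
from h import *
c=cap('wrist','wrist6')
E
```

```text
(no output)
```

View pics/wrist6.png

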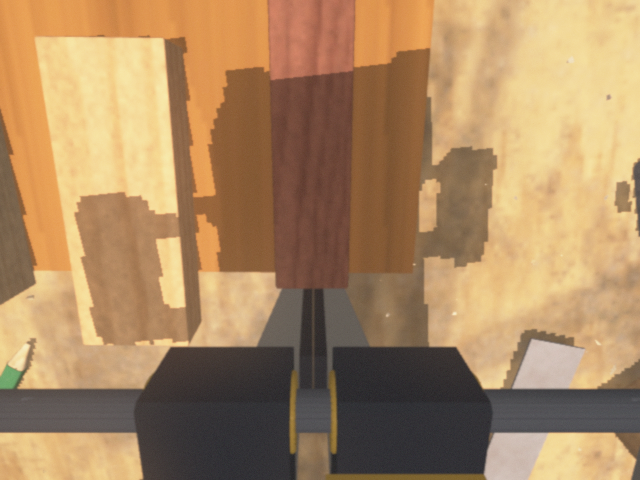

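The rail follows straight, with its near end at row 288, centred at col 312.

Emit:
{"name": "drive_tool", "arguments": {"commands": [{"ax": 0, "ay": 0, "az": 0, "dx": 0.008, "dy": -0.0009, "dz": 0, "fingers": 0}, {"ax": 0, "ay": 0, "az": 0, "dx": 0.008, "dy": -0.0009, "dz": 0, "fingers": 0}, {"ax": 0, "ay": 0, "az": 0, "dx": 0.008, "dy": -0.0009, "dz": 0, "fingers": 0}, {"ax": 0, "ay": 0, "az": 0, "dx": 0.008, "dy": -0.0009, "dz": 0, "fingers": 0}, {"ax": 0, "ay": 0, "az": 0, "dx": 0.008, "dy": -0.0009, "dz": 0, "fingers": 0}]}}

```text
time_s: 9.32
ee_pos: [541.0, -102.6, 64.5]
eef_rot: [[-0.996, -0.0, -0.095], [0.095, 0.0, -0.996], [0.0, -1.0, 0.0]]
wrist_force: [-1.8, -0.1, 0.9]
gripper_width: 0.002
```

Emit:
{"name": "drive_tool", "arguments": {"commands": [{"ax": 0, "ay": 0, "az": 0, "dx": 0.006, "dy": -0.0006, "dz": 0, "fingers": 0}, {"ax": 0, "ay": 0, "az": 0, "dx": 0.005, "dy": -0.0005, "dz": 0, "fingers": 0}, {"ax": 0, "ay": 0, "az": 0, "dx": 0.003, "dy": -0.0003, "dz": 0, "fingers": 0}, {"ax": 0, "ay": 0, "az": 0, "dx": 0, "dy": 0, "dz": 0, "fingers": 0}]}}

```text
time_s: 9.82
ee_pos: [554.9, -104.0, 64.5]
eef_rot: [[-0.996, 0.0, -0.095], [0.095, -0.0, -0.996], [-0.0, -1.0, -0.0]]
wrist_force: [-0.9, -0.0, 0.4]
gripper_width: 0.005
```

```bash
python3 - <<'E'
from h import *
c=cap('wrist','wrist7');cap('scene','scene7');crop('scene7',230,170,390,290,5);cap('top','top7');crop('top7',255,180,370,320,4.2)
E
```

```text
(no output)
```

View pics/wrist7.png

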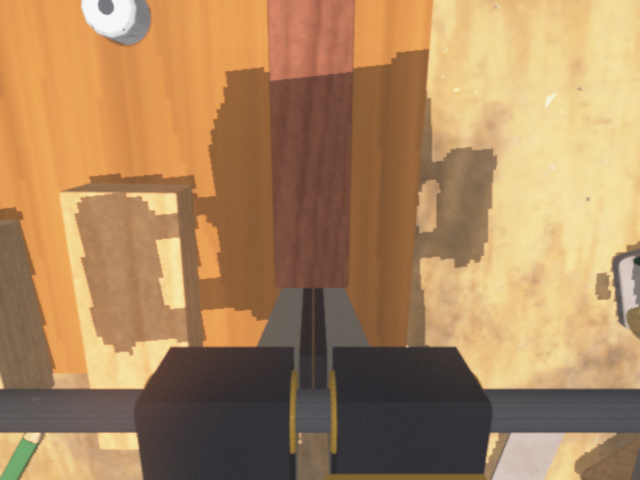

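View pics/scene7_c230_170.png

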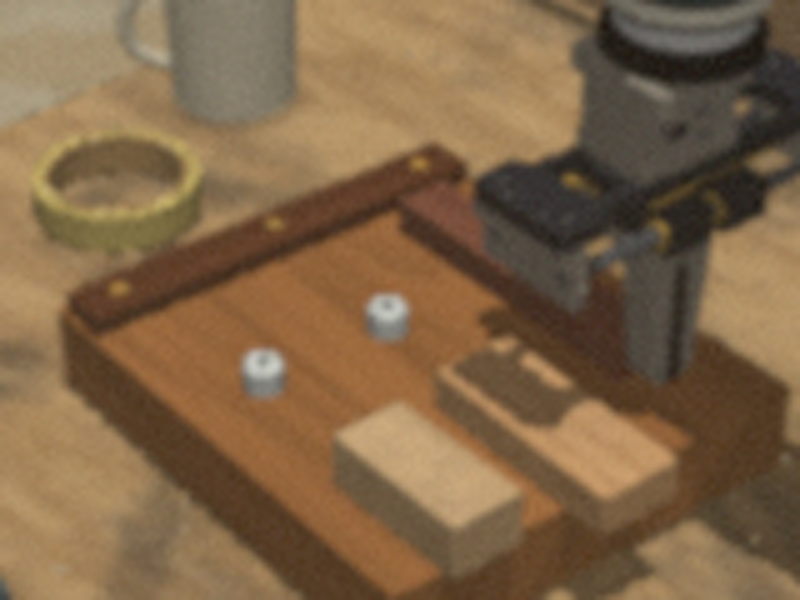

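The rail rode over the sunk dog and is near the stop. I'll creep the rest of the way, watching force.

Emit:
{"name": "drive_tool", "arguments": {"commands": [{"ax": 0, "ay": 0, "az": 0, "dx": 0.003, "dy": -0.0003, "dz": 0, "fingers": 0}, {"ax": 0, "ay": 0, "az": 0, "dx": 0.003, "dy": -0.0003, "dz": 0, "fingers": 0}, {"ax": 0, "ay": 0, "az": 0, "dx": 0.002, "dy": -0.0002, "dz": 0, "fingers": 0}, {"ax": 0, "ay": 0, "az": 0, "dx": 0.002, "dy": -0.0002, "dz": 0, "fingers": 0}, {"ax": 0, "ay": 0, "az": 0, "dx": 0, "dy": 0, "dz": 0, "fingers": 0}]}}

```text
time_s: 10.6
ee_pos: [564.9, -105.0, 64.5]
eef_rot: [[-0.996, 0.0, -0.095], [0.095, -0.0, -0.996], [-0.0, -1.0, -0.0]]
wrist_force: [-0.1, -0.5, 0.6]
gripper_width: 0.007
```

Emit:
{"name": "drive_tool", "arguments": {"commands": [{"ax": 0, "ay": 0, "az": 0, "dx": 0.002, "dy": -0.0002, "dz": 0, "fingers": 0}, {"ax": 0, "ay": 0, "az": 0, "dx": 0.002, "dy": -0.0002, "dz": 0, "fingers": 0}, {"ax": 0, "ay": 0, "az": 0, "dx": 0, "dy": 0, "dz": 0, "fingers": 0}]}}

```text
time_s: 10.98
ee_pos: [569.0, -105.4, 64.5]
eef_rot: [[-0.996, 0.001, -0.095], [0.095, -0.0, -0.996], [-0.001, -1.0, 0.0]]
wrist_force: [-0.9, -0.3, -0.2]
gripper_width: 0.008
```

```bash
python3 - <<'E'
from h import *
c=cap('scene','scene8');crop('scene8',290,180,350,225,13)
E
```

```text
(no output)
```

View pics/scene8_c290_180.png

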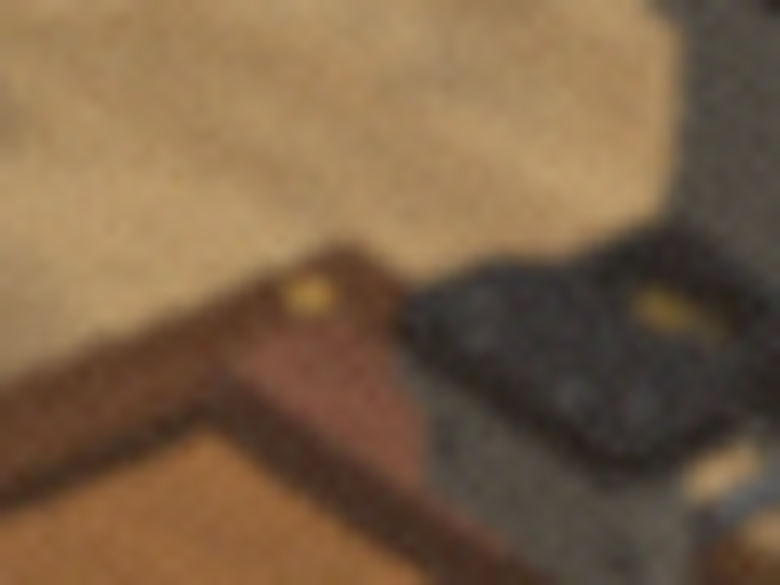

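Nearly there. I'll go on in 1 mm steps.

Emit:
{"name": "drive_tool", "arguments": {"commands": [{"ax": 0, "ay": 0, "az": 0, "dx": 0.001, "dy": -0.0001, "dz": 0, "fingers": 0}, {"ax": 0, "ay": 0, "az": 0, "dx": 0.001, "dy": -0.0001, "dz": 0, "fingers": 0}, {"ax": 0, "ay": 0, "az": 0, "dx": 0, "dy": 0, "dz": 0, "fingers": 0}]}}

```text
time_s: 11.4
ee_pos: [570.4, -105.6, 64.4]
eef_rot: [[-0.996, -0.001, -0.095], [0.095, -0.0, -0.996], [0.001, -1.0, 0.0]]
wrist_force: [-1.1, 0.6, 0.6]
gripper_width: 0.003
```

Emit:
{"name": "drive_tool", "arguments": {"commands": [{"ax": 0, "ay": 0, "az": 0, "dx": 0.001, "dy": -0.0001, "dz": 0, "fingers": 0}, {"ax": 0, "ay": 0, "az": 0, "dx": 0.001, "dy": -0.0001, "dz": 0, "fingers": 0}, {"ax": 0, "ay": 0, "az": 0, "dx": 0, "dy": 0, "dz": 0, "fingers": 0}]}}

```text
time_s: 11.78
ee_pos: [570.5, -105.6, 64.3]
eef_rot: [[-0.995, -0.005, -0.095], [0.095, 0.0, -0.996], [0.005, -1.0, 0.0]]
wrist_force: [-6.2, -0.0, 5.6]
gripper_width: -0.0
```

The tool stalls at x≈570.5, with force up to 6 N, so the rail is against the stop. One last light nudge to seat it square, then draw back.

Emit:
{"name": "drive_tool", "arguments": {"commands": [{"ax": 0, "ay": 0, "az": 0, "dx": 0.0008, "dy": 0, "dz": 0, "fingers": 0}, {"ax": 0, "ay": 0, "az": 0, "dx": 0, "dy": 0, "dz": 0, "fingers": 0}]}}

```text
time_s: 12.02
ee_pos: [570.5, -105.6, 64.2]
eef_rot: [[-0.995, -0.006, -0.095], [0.095, 0.0, -0.995], [0.006, -1.0, 0.0]]
wrist_force: [-8.4, 0.3, 8.5]
gripper_width: 0.005
```

Emit:
{"name": "drive_tool", "arguments": {"commands": [{"ax": 0, "ay": 0, "az": 0, "dx": -0.005, "dy": 0.0005, "dz": 0, "fingers": 0}, {"ax": 0, "ay": 0, "az": 0, "dx": -0.03, "dy": 0.003, "dz": 0, "fingers": 0}, {"ax": 0, "ay": 0, "az": 0, "dx": -0.04, "dy": 0.004, "dz": 0.01, "fingers": 0}, {"ax": 0, "ay": 0, "az": 0, "dx": -0.02, "dy": 0.002, "dz": 0.05, "fingers": 0}, {"ax": 0, "ay": 0, "az": 0, "dx": 0, "dy": 0, "dz": 0.05, "fingers": 0}]}}

```text
time_s: 12.65
ee_pos: [477.1, -96.2, 175.4]
eef_rot: [[-0.996, -0.001, -0.095], [0.095, -0.0, -0.996], [0.001, -1.0, 0.0]]
wrist_force: [1.6, -0.7, 0.2]
gripper_width: 0.008
```

Emit:
{"name": "drive_tool", "arguments": {"commands": [{"ax": 0, "ay": 0, "az": 0, "dx": 0, "dy": 0, "dz": 0.05, "fingers": 0}, {"ax": 0, "ay": 0, "az": 0, "dx": 0, "dy": 0, "dz": 0.05, "fingers": 0}, {"ax": 0, "ay": 0, "az": 0, "dx": 0, "dy": 0, "dz": 0, "fingers": 0}]}}

```text
time_s: 13.02
ee_pos: [481.4, -96.7, 278.7]
eef_rot: [[-0.995, 0.01, -0.095], [0.095, -0.002, -0.996], [-0.01, -1.0, 0.001]]
wrist_force: [0.3, -0.1, -1.4]
gripper_width: 0.0
```

```bash
python3 - <<'E'
from h import *
for n in('wrist','scene','top'): cap(n,n+'9')
crop('scene9',230,170,390,290,5);crop('top9',255,180,370,320,4.2)
E
```

View pics/wrist9.png

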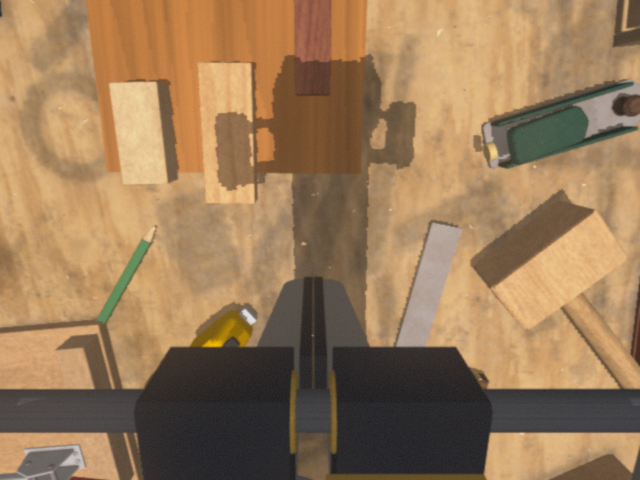

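View pics/scene9_c230_170.png

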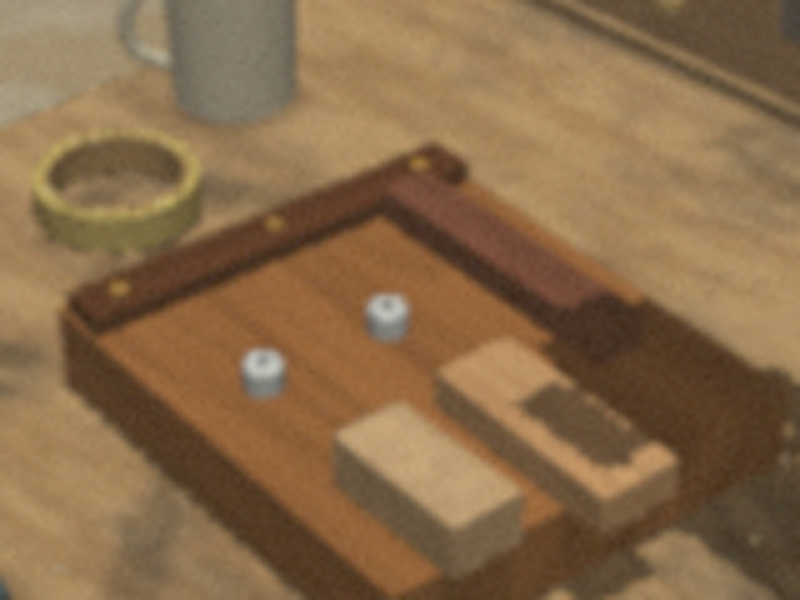

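View pics/top9_c255_180.png

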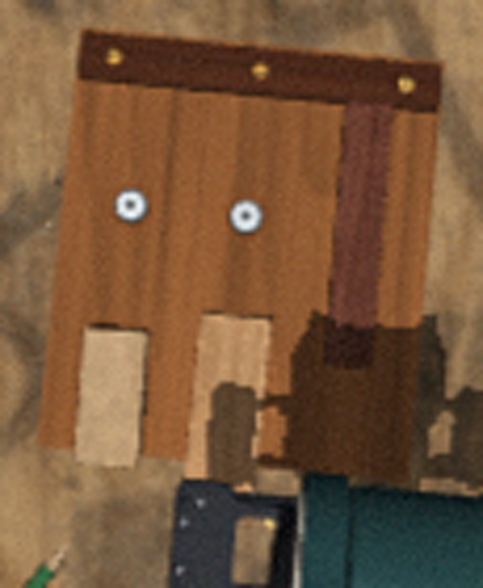

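The rail reaches the stop in both views, and the other pieces haven't moved. I'll take a closer wrist view of the joint for squareness, staying high.

Emit:
{"name": "drive_tool", "arguments": {"commands": [{"ax": 0, "ay": 0, "az": 0, "dx": 0.04, "dy": -0.02, "dz": -0.01, "fingers": 0}, {"ax": 0, "ay": 0, "az": 0, "dx": 0.04, "dy": -0.02, "dz": -0.02, "fingers": 0}, {"ax": 0, "ay": 0, "az": 0, "dx": 0.04, "dy": -0.01, "dz": -0.02, "fingers": 0}, {"ax": 0, "ay": 0, "az": 0, "dx": 0.04, "dy": 0, "dz": -0.02, "fingers": 0}, {"ax": 0, "ay": 0, "az": 0, "dx": 0, "dy": 0, "dz": 0, "fingers": 0}]}}

```text
time_s: 13.8
ee_pos: [638.0, -145.2, 198.9]
eef_rot: [[-0.996, -0.007, -0.093], [0.093, 0.002, -0.996], [0.007, -1.0, -0.002]]
wrist_force: [-0.6, 0.2, -0.3]
gripper_width: -0.001
```

```bash
python3 - <<'E'
from h import *
cap('wrist','wrist10')
crop('wrist10',180,0,460,210,2.8)
E
```

```text
(no output)
```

View pics/wrist10_c180_0.png

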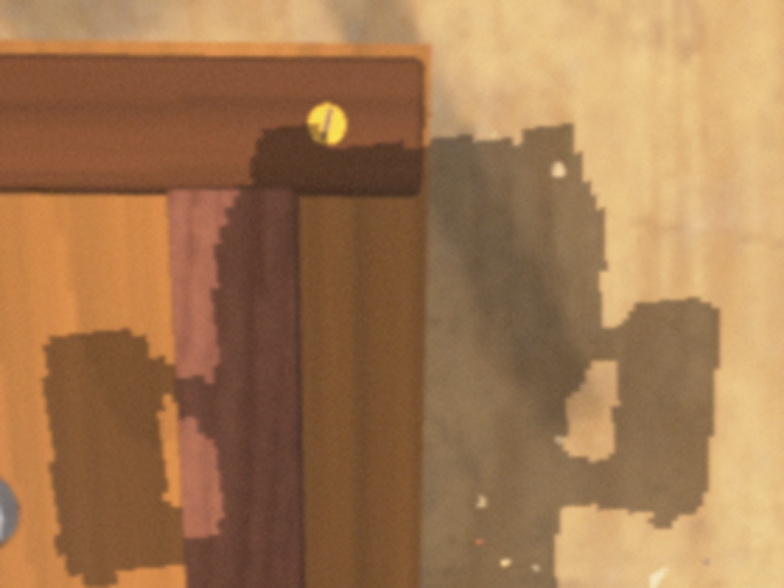

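The rail's far end at (168–299, ~190) in the crop lies flush and square along the stop face, with no visible gap. The tool is well clear at z≈199.

```bash
python3 - <<'E'
from h import *
s=sensors.sense();print(s['time_s'],s['qvel'],s['wrist_force']); print(ticket.finish_job())
E
```

```text
13.85 [ 0.00834225 -0.06191607  0.00115742  0.01425516  0.00163843  0.00708733
  0.00097153] [-0.33906398 -0.09945421 -0.40095294]
the job is handed in; nothing more can be done
None
```

The rail now sits square against the end stop, and the job was handed in at about 14 s of the 48 s allowed.

- **Dog:** I pressed the right dog, the one ahead of the rail, with closed fingertips. It slid at about 4 N until the tips met the board, where I stopped at about 13 N. The pictures show its head flush with the board, to within about 1 mm.
- **Rail:** I pushed its near end about 110 mm over the sunk dog until the tool stalled at the stop, with about 8 N of forward push at the end. I then drew back clear. The last wrist view shows the far end square on the stop face with no visible gap.
- **Everything else:** The left and middle dogs are still raised. The two shorter pieces look unmoved in the scene and top pictures. The tool never went near the plane or the gauge, but I did not measure those two again at the end.
- **Readings that differed:** The cameras disagreed by 2–3 mm on the dog's position, so I relied on contact force at both the board and the stop. Upward force on the tool also rose to about 8.5 N in the final push. I put that down to friction at the rail's end; nothing looked lifted afterwards.

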